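# Fit the air nozzle into the push-fit port

### The arm

A 7-joint arm with a two-finger parallel gripper is mounted at the origin on the work surface. World frame = base frame: x ahead of the robot, y to its left, z up, the work surface at z = 0. Lengths are in m, angles in degrees, forces in N, time in s.
With the tool pointing down it reaches from about 0.425 to 0.875 m from the base axis. Payload 4.7 kg.
Tool frame: the origin (TCP) lies at the very end of the fingers, on their centre line; the grasp point (between the pads) lies 19 mm behind it; z points along the fingers, y is the direction in which the jaws open and shut (so a half turn about z gives the same grasp; the last joint's range is limited). The gripper opens to 87 mm and grips with 3 to 60 N. Pads are 19 mm wide; open, the fingers measure 117 mm over their backs; the gripper's body (75 mm by 190 mm) begins 51 mm behind the grasp point.
Start: joints at [65.151, 18.392, -4.016, 83.108, 1.295, 78.541, -3.26], TCP at [0.281, -0.586, 0.183] pointing down, gripper open.
Joint ranges: [-163.93, 163.93], [-17.29, 119.83], [-79.2, 71.16], [3.27, 140.29], [-89.18, 269.18], [5.43, 117.66], [-154.24, 154.24]. Speed limits (degrees/s): [147.25, 147.25, 180, 180, 180, 180, 180].

### API

Orientations are given as [roll, pitch, yaw] about the fixed x, y, z axes, in that order (R = Rz(yaw) Ry(pitch) Rx(roll)).
In Python, from cell import * gives the robot as it stands.
- The arm moves only by the tool arm_command, never from a script. Its argument "targets" is a list that holds one entry, the list of rows, each a list of 7 numbers: the shift along the tool's x, y, z in m, then the turn, a rotation vector about the tool's x, y, z in degrees, then the gripper's target within -1 to 1 (shut at 1, half-way at 0, fully open at -1). In form: [[[tx, ty, tz, rx, ry, rz, claw], ...]]. A call has 1 to 10 rows; each row is the pose to reach, as a shift and turn from the pose commanded when the call began, along the tool's axes at that moment; what a row does not reach only later rows make up. A row lasts 1/10 s, in which the tool goes at most 50 mm and 8.59 degrees, less where a joint would pass 70% of its speed; a pose out of reach is approached as far as the arm can. A call with a gripper value outside its range is refused whole. The fingers move at their own pace and stop on an object; "newtons" is the grip in N (left out, the last holds). Time passes only in rows, so rows that repeat a pose let the fingers close. It gives the time, the measured TCP pose, the force and the opening at its end, in the units of the state.
- get_obs(): the state, without advancing time (a new reading comes with each control period).
- read_camera(name): name is "scene" or "top" or "wrist"; returns a dict with "img" (400x640x3 uint8, red, green, blue), "z_map" (400x640 float32, m along the optical axis (not along the pixel's ray), 0 where there is no reading), "K" (3x3 intrinsics, pixels), "origin" and "attitude" of the camera in the world. Camera axes: x right, y down, z forward; pixel columns grow to the right and rows downward; lengths in m; the calibration is good to about 2 mm. A picture is of the moment at which its call begins.
- sign_off(): hands the job in, once; it reports no verdict.
Trained networks look in the newest picture that a camera, given by its name, has taken for a name from the list of things; names that differ only in an ending like _2 or _b are one class to them, and where a whole thing is asked for, a point or a joint stands for the part that bears it (a point fixed in the world has none). Each returns a list of dicts, best first, with "conf" (0 to 1); they miss things now and then, are a little off and sometimes report something else, mostly with a low value. They report only what shows in the picture. A call takes as long as a camera call. They do not tell look-alikes from the thing itself.
- search_frame(thing, camera): "position" ([column, row] in pixels, amid what is visible of it).
The state is a dict: "time_s": time; "qpos": joint angles; "joint_velocities": joint speeds; "effort": joint torques, N m; "tool_pos": TCP position; "tool_rot": TCP orientation; "force": force on the tool from outside, world axes, zero at the start; "wrist_torque": the same for the moment, N m; "grip_width": finger opening in m.
Only numpy, scipy, OpenCV 4.12 (cv2) and the standard library are available. Lean on these libraries where they do the work, as an engineer would, in place of code of your own. Each camera call takes 0.05 s, during which the arm holds its last target.

### The job

Take the blue air nozzle out of its stand and push its steel stem straight down into the open port with the green collar, by feel and without forcing it (at most about 30 N), until the port locks it. Then tug it upwards just until the green collar rises about 2 mm (never more than 4 mm), to check that it is held, and let go, leaving the nozzle upright and locked in the port. Leave the orange nozzle and the other things on the bench as they are.

Things in the scene. Friction and masses are not known exactly. Their poses are not given: they have to be found in the camera images.
- nozzle: Loose blue air nozzle, 117 mm, 48 to 84 g, round about z, upright in its stand. Origin: centre of the flat lower end of the steel stem, the tip that enters the port; z runs up the nozzle. Heights from the origin: 0-5 mm cone, 8 to 14 mm diameter; 5-8 mm 14 mm; 8-22 mm groove, 9 mm; 22-60 mm stem, 14 mm; 60-63 mm blue flange, 28 mm; 63-105 mm blue grip, 20 mm; 105-117 mm outlet cone.
- nozzle_grip (a point): Point on the nozzle's axis at the middle of its blue grip, 82.5 mm above the nozzle's origin: grasp here. In the stand it is about 90 mm above the bench and 37 mm of stem is in the hole.
- manifold: Fixed aluminium block, 70 x 130 x 50 mm (x, y, z); origin: centre of its underside. On top at y = +32 mm is the open port: black fitting, 32 mm diameter, with a green collar (27 mm outside, 18 mm bore), top 95 mm above the underside. At y = -32 mm a fitting blanked with a red cap, 82 mm high.
- port (a point): Centre of the open port's mouth at the top of the resting green collar, fixed to the manifold; z up along the bore. Guide bore 16 mm diameter from 7 mm below the mouth. The hidden sprung pawls and, below them, a sprung valve sit at a depth that differs from start to start: the nozzle locks once its tip is 33 to 49 mm below this point, and the hard stop is 2.5 mm beyond the locking depth.
- valve (a joint): How far the hidden valve is pushed in, m: 0 shut, about 0.0035 with the nozzle locked and let go, 0.0065 at the hard stop. Pushing in, one feels the pawls spread over the cone (up to 6 or 7 N, some 7 to 10 mm before the lock), almost nothing, then the valve spring (2 to 5 N); 4 mm into it the pawls snap into the groove: locked. Then the hard stop: push to 10 to 20 N on it, not over 30.
- collar (a joint): Rise of the green collar, m: 0 at rest, at most 0.0065. A locked nozzle pulled up takes the collar along against a spring: it starts at about 5 N of pull, has risen 0.002 at about 11 N and 0.004 at about 17 N, and drops back when the pull ends. Over 0.0045 strains the fitting. A locked nozzle does not come out.
- stand_a: Fixed grey stand block of the blue nozzle, 50 x 50 x 45 mm, with an upright hole of 16 mm diameter and 37 mm depth in the middle of its top. Origin: centre of its underside.
- stand_b: The same stand block, holding the orange nozzle.
- spare: Bystander: loose orange nozzle of the same shape and size with a brass stem, upright in the other stand; origin at its lower end.
- solder: Bystander: loose solder reel standing on its flange, 56 mm diameter, 40 mm high; origin at the centre of its underside.
- flux: Bystander: loose amber flux jar with a black cap, 40 mm diameter, 45 mm high; origin at the centre of its underside.
- driver: Bystander: loose screwdriver with a red handle lying on the bench to the right of the manifold.
Mind the look-alikes: they are no part of the job. Of the things like the nozzle, leave any that is turquoise; of the rest the smaller one is meant.

How it is judged:
By the outcome, as a careful person would: the job done as asked, in the order asked, and still so for the second after the job is handed in, with the robot touching nothing.
It also fails if it takes over 61 s, if anything falls off the work surface, if the arm or the gripper's body presses on something with over 40 N, if the wrist force passes 120 N, or if a joint passes its speed limit or range.

## Working session

There is one attempt and no reset: what is moved stays moved. The work goes in short steps, Python scripts to look and compute and a tool call to move; the robot and the scene stay as the last step left them, time stands still between calls to the robot, and variables do not carry over. Pictures are saved under pics/ and viewed, and the job is handed in when it is done.

Besides the shell and the picture viewer there is one more tool, called after "Request:" as name([rows], argument=value, ...), one row to a line, values as JSON. arm_command: Moves the arm, as the interface text tells. Its arguments: {"type":"object","properties":{"targets":{"type":"array","items":{"type":"array","items":{"type":"array","items":{"type":"number"}}}},"newtons":{"type":"number"}},"required":["targets"]}

```bash
mkdir -p pics
cat > h.py <<'E'
from cell import *
import numpy as np, cv2
def shot(n,f):
    c=read_camera(n); cv2.imwrite('pics/'+f,c['img'][:,:,::-1]); return c
def R(c):
    a=np.array(c['attitude'],float)
    if a.shape==(3,3): return a
    from scipy.spatial.transform import Rotation as Ro
    return Ro.from_euler('xyz',a,degrees=True).as_matrix() if a.size==3 else Ro.from_quat(a).as_matrix()
def cloud(c):
    K=np.array(c['K']);z=c['z_map'];v,u=np.indices(z.shape)
    p=np.stack([(u-K[0,2])/K[0,0]*z,(v-K[1,2])/K[1,1]*z,z],-1)
    return p@R(c).T+np.array(c['origin'])
E
python3 - <<'E'
from h import *
print(get_obs())
for n in ['scene','top','wrist']:
    c=shot(n,n+'0.png'); print(n,c['origin'],c['attitude'],c['K'])
    for t in ['nozzle','manifold','stand_a','spare','port']:
        print(t,[(np.round(d['position']),round(d['conf'],2)) for d in search_frame(t,n)])
    np.savez('%s0.npz'%n,**c)
E
```

```text
{'time_s': 0.0, 'qpos': array([65.15099364, 18.43825566, -4.01494871, 83.17363584,  1.29443661,
       78.54058935, -3.25989462]), 'joint_velocities': array([ 0.05288112,  0.00720587, -0.02088486,  0.10419384,  0.04463448,
        0.1268261 , -0.01844663]), 'effort': array([-6.21227045e-04, -4.91287494e+01, -4.03957972e-01, -3.12530351e+01,
       -6.37532445e-02,  4.37817222e-02,  1.97196414e-04]), 'tool_pos': array([ 0.28111866, -0.58538062,  0.1816817 ]), 'tool_rot': array([-1.79892726e+02,  5.33019728e-03,  2.56581728e+01]), 'force': array([-0.17782012,  0.2642636 , -0.85758954]), 'wrist_torque': array([-0.05620789, -0.00996234,  0.0227279 ]), 'grip_width': 0.08696416436153527}
scene [1.09409716 0.31097415 0.55366826] [-124.4366141     0.46202544  124.78572041] [[388.14387659   0.         316.99276329]
 [  0.         388.14387659 193.17859305]
 [  0.           0.           1.        ]]
nozzle [(array([415., 185.]), 0.83), (array([394., 222.]), 0.66), (array([417., 206.]), 0.63), (array([263., 190.]), 0.16)]
manifold [(array([260., 192.]), 0.78)]
stand_a [(array([473., 255.]), 0.9
[... 157 characters left out ...]
992    0.46801364  -90.52361378] [[372.12061948   0.         322.13414123]
 [  0.         372.12061948 199.46021106]
 [  0.           0.           1.        ]]
nozzle [(array([257., 189.]), 0.68), (array([272., 252.]), 0.61), (array([256., 225.]), 0.48)]
manifold [(array([384., 199.]), 0.8)]
stand_a [(array([261., 223.]), 0.83), (array([219., 216.]), 0.8)]
spare [(array([212., 221.]), 0.64)]
port [(array([386., 202.]), 0.63)]
wrist [ 0.35762212 -0.54867013  0.38572632] [ 1.62126542e+02  4.65390752e-02 -6.43680788e+01] [[328.28096671   0.         317.12872172]
 [  0.         328.28096671 196.94500505]
 [  0.           0.           1.        ]]
nozzle []
manifold []
stand_a []
spare []
port []
```

View pics/scene0.png

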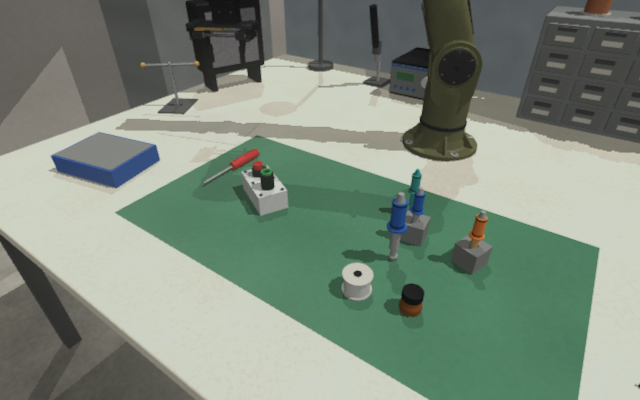

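View pics/top0.png

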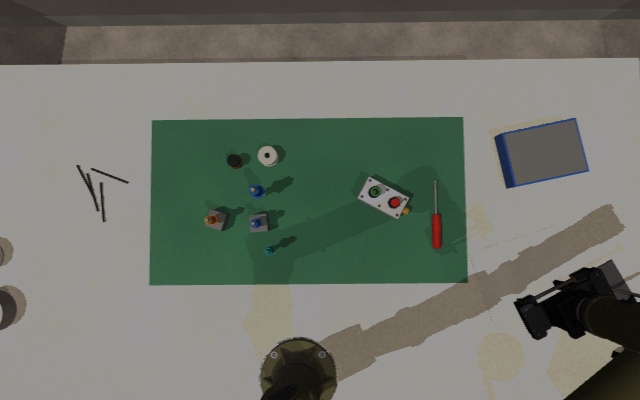

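Run:
```python
from h import *
t=dict(np.load('top0.npz'));s=dict(np.load('scene0.npz'))
P=cloud(t);Q=cloud(s)
# blobs per camera from point cloud by colour & height
for nm,c,W in (('top',t,P),('scene',s,Q)):
    hsv=cv2.cvtColor(c['img'],cv2.COLOR_RGB2HSV)
    H,S,V=[hsv[...,i].astype(int) for i in range(3)]
    inb=(W[...,0]>.3)&(W[...,0]<.9)&(W[...,1]>-.45)&(W[...,1]<.35)&(c['z_map']>0)
    for col,m in (('blue',(H>105)&(H<130)&(S>120)&(V>50)),('turq',(H>80)&(H<=100)&(S>100)&(V>60)),('orange',(H>5)&(H<20)&(S>150)),('green',(H>45)&(H<75)&(S>130)&(V>50)),('red',((H<5)|(H>174))&(S>150)),('grey',(S<40))):
        m=m&inb&(W[...,2]>.015)
        n,l,st,ce=cv2.connectedComponentsWithStats(m.astype(np.uint8))
        for i in range(1,n):
            if st[i,4]>12:
                p=W[l==i]; print(nm,col,st[i,4],np.round(ce[i]),'med',np.median(p,0).round(4),'min',p.min(0).round(3),'max',p.max(0).round(3))
def crop(c,u0,v0,w,h,f,n): cv2.imwrite('pics/'+n,cv2.resize(c['img'][v0:v0+h,u0:u0+w,::-1],None,fx=f,fy=f,interpolation=cv2.INTER_CUBIC))
crop(t,190,140,100,75+50,4,'tc1.png');crop(t,340,160,80,70,6,'tc2.png')
crop(s,370,150,130,130,4,'sc1.png')
```

```text
top blue 93 [257. 191.] med [0.5371 0.0979 0.1373] min [0.524 0.086 0.082] max [0.558 0.117 0.146]
top blue 57 [256. 223.] med [0.4525 0.1052 0.085 ] min [0.441 0.096 0.045] max [0.466 0.133 0.118]
top turq 46 [268. 251.] med [0.3746 0.073  0.1048] min [0.364 0.061 0.06 ] max [0.39  0.082 0.119]
top orange 13 [239. 165.] med [0.6232 0.1721 0.0189] min [0.619 0.166 0.016] max [0.634 0.184 0.03 ]
top orange 32 [405. 210.] med [ 0.4856 -0.3175  0.0339] min [ 0.477 -0.326  0.029] max [ 0.495 -0.307  0.038]
top orange 76 [212. 220.] med [0.4617 0.2265 0.0941] min [0.45  0.221 0.068] max [0.476 0.242 0.116]
top green 44 [374. 191.] med [ 0.5374 -0.2195  0.0941] min [ 0.526 -0.233  0.083] max [ 0.549 -0.209  0.098]
top red 64 [394. 202.] med [ 0.5071 -0.2775  0.081 ] min [ 0.496 -0.29   0.067] max [ 0.519 -0.267  0.086]
top red 250 [436. 231.] med [ 0.4234 -0.4089  0.0232] min [ 0.377 -0.422  0.015] max [ 0.473 -0.398  0.03 ]
top grey 281 [267. 155.] med [0.6504 0.0848 0.04  ] min [0.624 0.058 0.033] max [0.677 0.112 0.045]
top grey 92 [233. 160.] med [0.6359 0.1841 0.0452] min [0.621 0.169
[... 1614 characters left out ...]
 31 [420. 191.] med [0.4576 0.1124 0.1216] min [0.452 0.107 0.115] max [0.461 0.116 0.128]
scene grey 81 [400. 198.] med [0.5465 0.1076 0.1531] min [0.537 0.101 0.145] max [0.551 0.114 0.161]
scene grey 710 [411. 230.] med [0.4765 0.1142 0.0449] min [0.427 0.084 0.015] max [0.553 0.138 0.075]
scene grey 35 [482. 215.] med [0.4677 0.2349 0.1216] min [0.461 0.231 0.115] max [0.472 0.24  0.127]
scene grey 780 [471. 252.] med [0.4813 0.2393 0.042 ] min [0.443 0.204 0.015] max [0.497 0.266 0.069]
scene grey 761 [357. 278.] med [0.6588 0.0892 0.0406] min [0.624 0.059 0.015] max [0.68  0.113 0.043]
scene grey 324 [413. 294.] med [0.6423 0.1875 0.0457] min [0.621 0.169 0.033] max [0.657 0.203 0.049]
```

View pics/tc1.png

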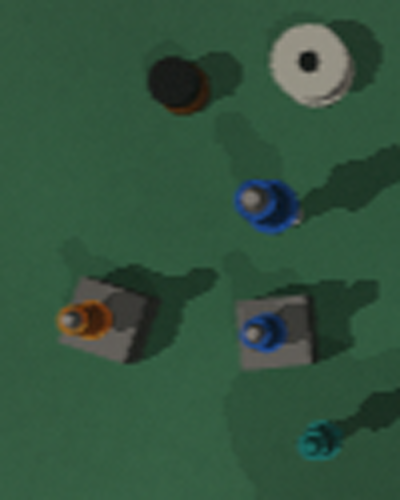

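View pics/tc2.png

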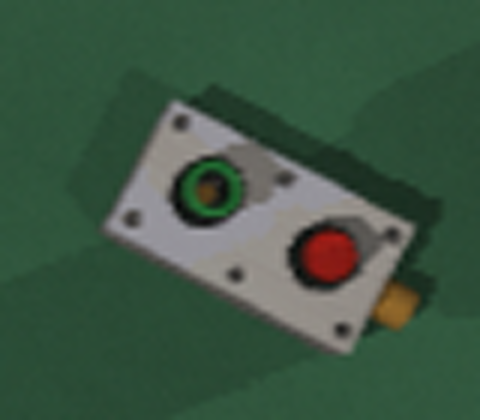

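View pics/sc1.png

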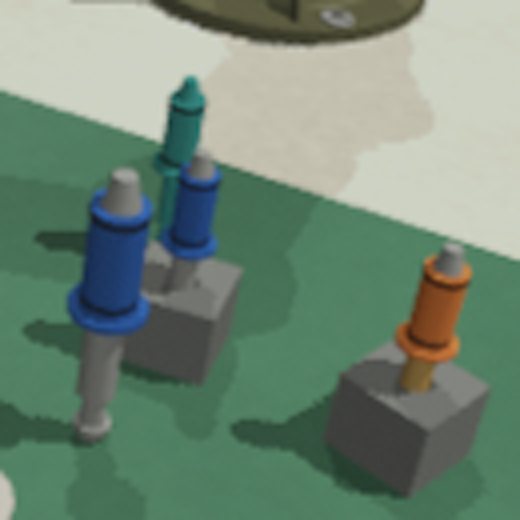

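Request:
arm_command([
  [[0.389,-0.219,-0.068,0,0,25.66,-1],[0.389,-0.219,-0.068,0,0,25.66,-1],[0.389,-0.219,-0.068,0,0,25.66,-1],[0.389,-0.219,-0.068,0,0,25.66,-1],[0.389,-0.219,-0.068,0,0,25.66,-1],[0.389,-0.219,-0.068,0,0,25.66,-1],[0.389,-0.219,-0.068,0,0,25.66,-1],[0.389,-0.219,-0.068,0,0,25.66,-1],[0.389,-0.219,-0.068,0,0,25.66,-1],[0.389,-0.219,-0.068,0,0,25.66,-1]],
])

```text
time_s: 1.9
tool_pos: [0.5418, -0.2114, 0.2522]
tool_rot: [-179.8, -0.2, 0.7]
force: [-0.0, 1.4, 0.6]
grip_width: 0.0871
```

Run:
```python
from h import *
o=get_obs();print(o['time_s'],o['tool_pos'],o['tool_rot'],o['joint_velocities'].round(1))
c=shot('wrist','w1.png');o=get_obs();print(o['tool_pos'],o['tool_rot'],c['origin'],c['attitude'])
np.savez('w1.npz',**c)
print(search_frame('manifold','wrist'))
W=cloud(c);hsv=cv2.cvtColor(c['img'],cv2.COLOR_RGB2HSV);H,S,V=[hsv[...,i].astype(int) for i in range(3)]
m=(H>45)&(H<75)&(S>130)&(V>60)&(W[...,2]>.06)
n,l,st,ce=cv2.connectedComponentsWithStats(m.astype(np.uint8))
for i in range(1,n):
    if st[i,4]>20: p=W[l==i];print(st[i],ce[i],np.median(p,0),p.min(0),p.max(0))
```

```text
1.9 [ 0.54182237 -0.2113512   0.25219878] [-179.81157845   -0.24913109    0.70429059] [-0.3  1.1  3.  -0.7  3.8  1.4 -1.6]
[ 0.54014357 -0.21465122  0.25161505] [-1.79922956e+02 -1.36568660e-01  5.06597479e-01] [ 0.6255198  -0.21041868  0.45548434] [162.35859349   0.22487186 -89.31836884]
[{'position': [349.0, 175.4], 'conf': 0.71}]
[316 163  24  22 239] [327.66945607 173.38075314] [ 0.53862818 -0.22205835  0.0955096 ] [ 0.52652866 -0.23475717  0.07607461] [ 0.55113572 -0.2087147   0.09821898]
```

View pics/w1.png

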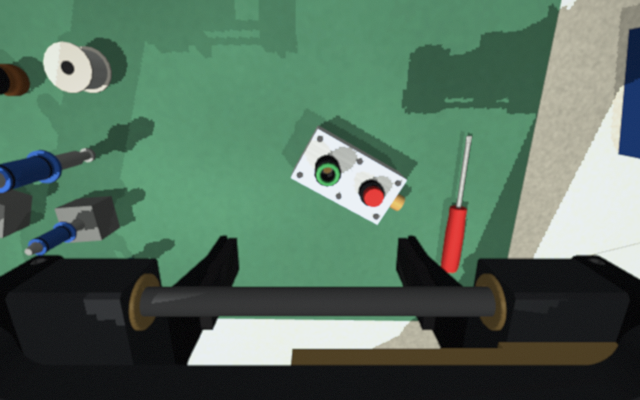

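Request:
arm_command([
  [[-0.084,-0.331,0,0,0,0,-1],[-0.084,-0.331,0,0,0,0,-1],[-0.084,-0.331,0,0,0,0,-1],[-0.084,-0.331,0,0,0,0,-1],[-0.084,-0.331,0,0,0,0,-1],[-0.084,-0.331,0,0,0,0,-1],[-0.084,-0.331,0,0,0,0,-1],[-0.084,-0.331,0,0,0,0,-1],[-0.084,-0.331,0,0,0,0,-1],[-0.084,-0.331,0,0,0,0,-1]],
])

```text
time_s: 3.0
tool_pos: [0.4538, 0.108, 0.2505]
tool_rot: [179.9, 0.0, -0.3]
force: [-0.3, -0.3, 0.0]
grip_width: 0.0869
```

Request:
arm_command([
  [[0,0,0,0,0,0,-1],[0,0,0,0,0,0,-1],[0,0,0,0,0,0,-1]],
])

```text
time_s: 3.3
tool_pos: [0.4535, 0.1101, 0.2506]
tool_rot: [-180.0, 0.0, -0.1]
force: [-0.2, 0.0, -0.2]
grip_width: 0.0866
```

```bash
cat > blobs.py <<'E'
from h import *
def blob(c,lo,hi,smin,vmin,zmin):
    W=cloud(c);hsv=cv2.cvtColor(c['img'],cv2.COLOR_RGB2HSV);H,S,V=[hsv[...,i].astype(int) for i in range(3)]
    m=(H>lo)&(H<hi)&(S>smin)&(V>vmin)&(W[...,2]>zmin)&(c['z_map']>0)
    n,l,st,ce=cv2.connectedComponentsWithStats(m.astype(np.uint8))
    for i in range(1,n):
        if st[i,4]>20: p=W[l==i];print(st[i],ce[i].round(1),'med',np.median(p,0).round(4),p.min(0).round(3),p.max(0).round(3))
E
python3 - <<'E'
from blobs import *
c=shot('wrist','w2.png');o=get_obs();print(o['time_s'],o['tool_pos'],o['tool_rot'],o['qpos'].round(1),c['origin'],c['attitude'],o['force'])
np.savez('w2.npz',**c)
blob(c,105,130,100,40,.015)
print(search_frame('nozzle','wrist'))
E
```

```text
3.35 [0.45340769 0.11030041 0.25061489] [-1.79998757e+02  1.73176067e-02 -6.71552078e-02] [  20.3   -5.1  -34.5  100.6   -2.9   83.7 -103.8] [0.53809171 0.1104444  0.45349084] [ 1.62089956e+02  3.78709837e-02 -9.01215801e+01] [0.36243697 0.35667185 0.28620702]
[305  70  35  37 664] [321.2  88.2] med [0.54   0.1072 0.143 ] [0.522 0.088 0.084] [0.559 0.124 0.149]
[305 155  24  30 404] [316.6 166.8] med [0.4594 0.111  0.0969] [0.429 0.098 0.045] [0.467 0.126 0.118]
[{'position': [315.9, 164.8], 'conf': 0.78}, {'position': [321.9, 89.4], 'conf': 0.73}, {'position': [345.5, 226.0], 'conf': 0.71}]
```

View pics/w2.png

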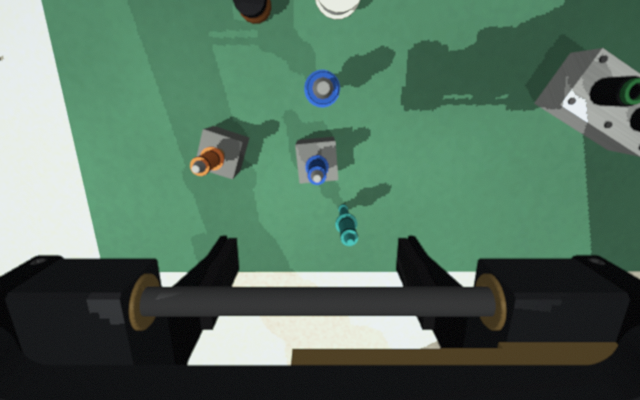

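Run:
```python
from blobs import *
c=dict(np.load('w2.npz'));W=cloud(c)
cv2.imwrite('pics/w2c.png',cv2.resize(c['img'][125:255,280:370,::-1],None,fx=5,fy=5,interpolation=cv2.INTER_CUBIC)[:600])
for v in range(150,190,3):
    print(v,[tuple((W[v,u]*1000).round().astype(int)) for u in range(304,332,3)])
```

```text
150 [(np.int64(468), np.int64(127), np.int64(46)), (np.int64(468), np.int64(124), np.int64(46)), (np.int64(468), np.int64(120), np.int64(45)), (np.int64(468), np.int64(116), np.int64(46)), (np.int64(468), np.int64(112), np.int64(45)), (np.int64(468), np.int64(109), np.int64(45)), (np.int64(468), np.int64(105), np.int64(45)), (np.int64(468), np.int64(101), np.int64(48)), (np.int64(468), np.int64(97), np.int64(45)), (np.int64(468), np.int64(94), np.int64(46))]
153 [(np.int64(464), np.int64(127), np.int64(47)), (np.int64(464), np.int64(124), np.int64(44)), (np.int64(464), np.int64(120), np.int64(46)), (np.int64(464), np.int64(116), np.int64(46)), (np.int64(464), np.int64(112), np.int64(45)), (np.int64(464), np.int64(109), np.int64(47)), (np.int64(464), np.int64(105), np.int64(46)), (np.int64(464), np.int64(101), np.int64(45)), (np.int64(464), np.int64(97), np.int64(47)), (np.int64(464), np.int64(94), np.int64(45))]
156 [(np.int64(460), np.int64(127), np.int64(45)), (np.int64(461), np.int64(124), np.int64(47)), (np.int64(461), np.int64(120), np.int64(47)), (np.int64(465), np.int64(116), 
[... 4691 characters left out ...]
nt64(113), np.int64(0)), (np.int64(409), np.int64(108), np.int64(2)), (np.int64(408), np.int64(104), np.int64(0)), (np.int64(409), np.int64(100), np.int64(2)), (np.int64(409), np.int64(95), np.int64(3)), (np.int64(409), np.int64(91), np.int64(2))]
189 [(np.int64(404), np.int64(130), np.int64(1)), (np.int64(404), np.int64(126), np.int64(1)), (np.int64(404), np.int64(121), np.int64(2)), (np.int64(404), np.int64(117), np.int64(1)), (np.int64(404), np.int64(113), np.int64(1)), (np.int64(404), np.int64(108), np.int64(2)), (np.int64(404), np.int64(104), np.int64(2)), (np.int64(404), np.int64(100), np.int64(0)), (np.int64(404), np.int64(95), np.int64(3)), (np.int64(403), np.int64(91), np.int64(0))]
```

View pics/w2c.png

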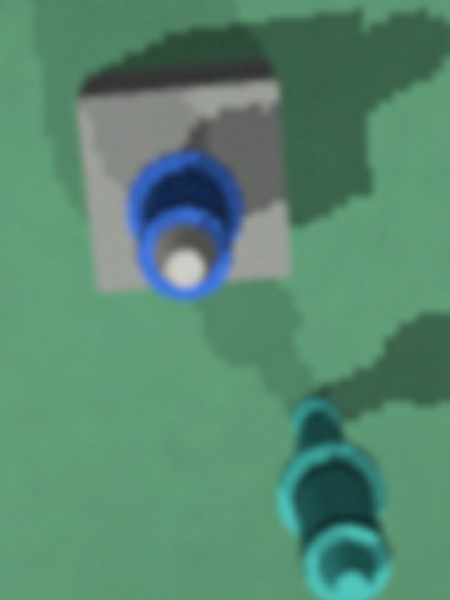

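Request:
arm_command([
  [[0,-0.001,0.04,0,0,0,-1],[0,-0.001,0.08,0,0,0,-1],[0,-0.001,0.11,0,0,0,-1],[0,-0.001,0.13,0,0,0,-1],[0,-0.001,0.145,0,0,0,-1],[0,-0.001,0.158,0,0,0,-1],[0,-0.001,0.168,0,0,0,-1],[0,-0.001,0.175,0,0,0,-1],[0,-0.001,0.177,0,0,0,-1],[0,-0.001,0.177,0,0,0,-1]],
])

```text
time_s: 4.4
tool_pos: [0.4534, 0.1119, 0.0738]
tool_rot: [-180.0, -0.0, -0.0]
force: [0.7, 0.3, 0.6]
grip_width: 0.0873
```

Request:
arm_command([
  [[0,0,0,0,0,0,-1],[0,0,0,0,0,0,0.3],[0,0,0,0,0,0,0.3],[0,0,0,0,0,0,0.3],[0,0,0,0,0,0,0.4],[0,0,0,0,0,0,0.4]],
], newtons=10)

```text
time_s: 5.0
tool_pos: [0.4532, 0.1119, 0.0738]
tool_rot: [180.0, -0.0, -0.0]
force: [0.1, 0.2, -0.0]
grip_width: 0.0547
```

Run:
```python
from blobs import *
c=shot('wrist','w3.png');o=get_obs();print(o['time_s'],o['tool_pos'],o['tool_rot'],o['force'],o['wrist_torque'],o['grip_width'])
```

```text
5.05 [0.45329147 0.11189929 0.07377354] [ 1.79995468e+02 -5.32735210e-03 -3.55715627e-03] [0.64186423 0.29612415 0.68417257] [ 0.06479247  0.03995031 -0.01515673] 0.05124594013494122
```

View pics/w3.png

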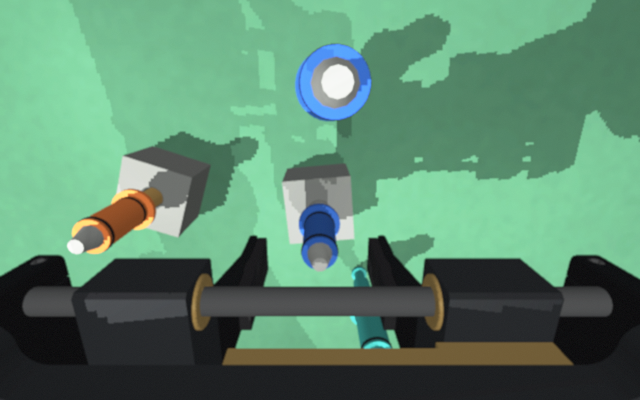

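Request:
arm_command([
  [[0,0,0,0,0,0,1],[0,0,0,0,0,0,1],[0,0,0,0,0,0,1],[0,0,0,0,0,0,1],[0,0,0,0,0,0,1],[0,0,0,0,0,0,1],[0,0,0,0,0,0,1]],
], newtons=10)

```text
time_s: 5.75
tool_pos: [0.4532, 0.1119, 0.0737]
tool_rot: [180.0, 0.0, -0.0]
force: [0.1, -0.5, -0.3]
grip_width: 0.0113
```

Request:
arm_command([
  [[0,0,0,0,0,0,1],[0,0,0,0,0,0,1],[0,0,0,0,0,0,1]],
], newtons=50)

```text
time_s: 6.05
tool_pos: [0.4532, 0.1119, 0.0737]
tool_rot: [180.0, 0.0, -0.0]
force: [0.5, -0.5, -0.3]
grip_width: 0.0096
```

Run:
```python
from blobs import *
o=get_obs();print(o['time_s'],o['tool_pos'],o['tool_rot'],o['force'],o['wrist_torque'],o['grip_width'])
```

```text
6.05 [0.45321051 0.11188136 0.07369108] [ 1.79993657e+02  5.21503502e-03 -1.70323276e-03] [ 0.51497947 -0.4946649  -0.31930326] [ 0.01185782 -0.03430361 -0.00379296] 0.009624312358861553
```

Run:
```python
from blobs import *
c=shot('wrist','w4.png');c2=shot('scene','s4.png');o=get_obs();print(o['time_s'],o['force'],o['grip_width'])
cv2.imwrite('pics/s4c.png',cv2.resize(c2['img'][110:280,340:520,::-1],None,fx=3.5,fy=3.5,interpolation=cv2.INTER_CUBIC))
```

```text
6.15 [-0.33340697 -0.79924796 -0.96427188] 0.009867286094598294
```

View pics/w4.png

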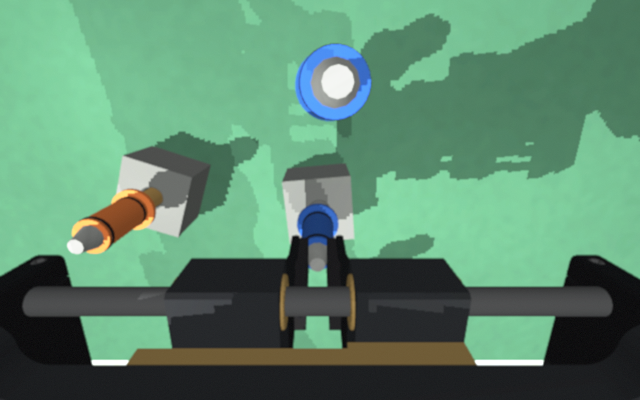

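View pics/s4c.png

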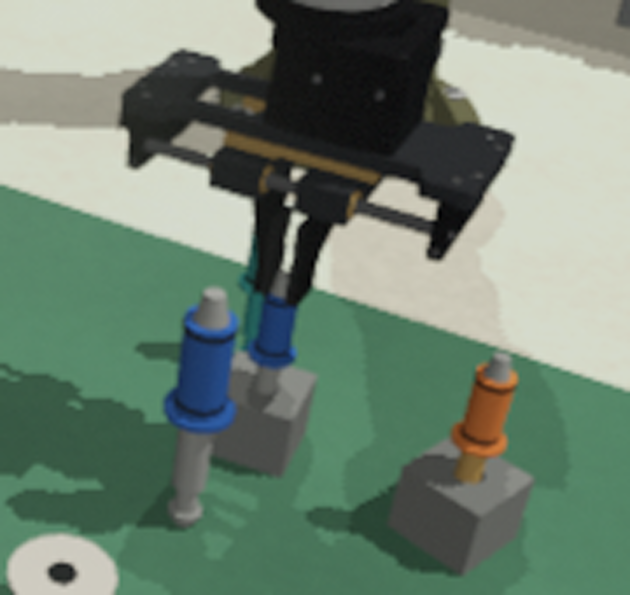

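Run:
```python
from blobs import *
for n in ('scene','wrist','top'):
    c=read_camera(n);W=cloud(c);np.savez(n+'5.npz',**c)
    o=get_obs()
    for p in (o['tool_pos'],o['tool_pos']+[0,0,.019],o['tool_pos']+[0,0,.04]):
        q=(np.array(p)-c['origin'])@R(c);q=np.array(c['K'])@q;print(n,p,(q[:2]/q[2]).round(1))
    # dark pixels near tool
    d=(c['img'].max(-1)<75)&(abs(W[...,0]-.453)<.06)&(abs(W[...,1]-.112)<.06)&(W[...,2]>.06)&(c['z_map']>0)
    p=W[d]
    for z in np.arange(.06,.26,.01):
        s=p[(p[:,2]>z)&(p[:,2]<=z+.01)]
        if len(s)>3: print(round(z,2),len(s),np.percentile(s[:,:2],[5,50,95],axis=0).round(3).tolist())
```

```text
scene [0.45318989 0.11188949 0.0736828 ] [417.2 209. ]
scene [0.45318989 0.11188949 0.0926828 ] [418.4 201.5]
scene [0.45318989 0.11188949 0.1136828 ] [419.9 193. ]
0.07 11 [[0.459, 0.106], [0.463, 0.114], [0.464, 0.121]]
0.11 40 [[0.453, 0.101], [0.463, 0.113], [0.465, 0.126]]
0.12 62 [[0.449, 0.099], [0.464, 0.109], [0.466, 0.125]]
0.13 61 [[0.449, 0.1], [0.463, 0.107], [0.466, 0.126]]
0.14 56 [[0.45, 0.098], [0.464, 0.107], [0.467, 0.127]]
0.15 69 [[0.452, 0.098], [0.464, 0.107], [0.466, 0.13]]
0.16 87 [[0.448, 0.096], [0.464, 0.106], [0.466, 0.132]]
0.17 32 [[0.452, 0.095], [0.465, 0.102], [0.467, 0.129]]
0.18 24 [[0.443, 0.1], [0.468, 0.102], [0.491, 0.14]]
0.19 202 [[0.457, 0.076], [0.491, 0.117], [0.493, 0.158]]
0.2 332 [[0.476, 0.066], [0.487, 0.122], [0.493, 0.156]]
0.21 92 [[0.434, 0.057], [0.479, 0.105], [0.481, 0.161]]
0.22 489 [[0.434, 0.057], [0.478, 0.119], [0.481, 0.17]]
0.23 247 [[0.45, 0.099], [0.478, 0.135], [0.481, 0.162]]
0.24 231 [[0.449, 0.099], [0.477, 0.135], [0.481, 0.162]]
0.25 255 [[0.45, 0.098], [0.476, 0.131], [0.48, 0.162]]
wrist [0.45321524 0.11188446 
[... 571 characters left out ...]
122], [0.459, 0.122]]
0.18 237 [[0.454, 0.099], [0.462, 0.103], [0.49, 0.127]]
0.19 4979 [[0.485, 0.063], [0.491, 0.112], [0.491, 0.161]]
0.2 15303 [[0.477, 0.077], [0.486, 0.109], [0.491, 0.147]]
0.21 5168 [[0.478, 0.058], [0.478, 0.112], [0.479, 0.166]]
0.22 14331 [[0.478, 0.058], [0.479, 0.112], [0.479, 0.166]]
top [0.45324518 0.11188146 0.07371482] [255.6 222.6]
top [0.45324518 0.11188146 0.09271482] [254.3 222.7]
top [0.45324518 0.11188146 0.11371482] [252.8 222.7]
0.19 31 [[0.421, 0.053], [0.46, 0.073], [0.485, 0.074]]
0.2 237 [[0.419, 0.062], [0.456, 0.081], [0.488, 0.098]]
0.21 13 [[0.418, 0.074], [0.451, 0.083], [0.487, 0.097]]
0.22 97 [[0.429, 0.053], [0.47, 0.072], [0.477, 0.089]]
```

Run:
```python
from blobs import *
for n in ('scene','wrist'):
    c=dict(np.load(n+'5.npz'));W=cloud(c)
    d=(c['img'].max(-1)<75)&(abs(W[...,0]-.458)<.012)&(abs(W[...,1]-.112)<.025)&(W[...,2]>.09)&(W[...,2]<.135)&(c['z_map']>0)
    print(n,np.sort(W[d][:,2])[:25].round(4))
    c=c['img']
    p=W[d]; i=np.argsort(p[:,2])[:12]; print(p[i].round(4).tolist())
w=dict(np.load('wrist5.npz'))['img'];cv2.imwrite('pics/w5c.png',cv2.resize(w[190:290,270:370,::-1],None,fx=6,fy=6,interpolation=cv2.INTER_CUBIC))
```

```text
scene [0.1093 0.1094 0.1109 0.1109 0.1113 0.112  0.1123 0.1123 0.1123 0.1124
 0.1125 0.1139 0.1145 0.1151 0.1153 0.1157 0.1158 0.1159 0.1162 0.1163
 0.1164 0.1166 0.1166 0.117  0.1171]
[[0.4623, 0.1059, 0.1093], [0.4614, 0.1077, 0.1094], [0.4645, 0.113, 0.1109], [0.4613, 0.1053, 0.1109], [0.4607, 0.1197, 0.1113], [0.4617, 0.1074, 0.112], [0.4643, 0.1106, 0.1123], [0.4654, 0.1152, 0.1123], [0.4643, 0.1169, 0.1123], [0.4633, 0.1185, 0.1124], [0.4636, 0.1124, 0.1125], [0.4612, 0.1069, 0.1139]]
wrist [0.1097 0.1102 0.1103 0.1104 0.1105 0.1106 0.1107 0.1108 0.1109 0.1112
 0.1113 0.1113 0.1113 0.1113 0.1113 0.1115 0.1115 0.1116 0.1116 0.1118
 0.1118 0.1118 0.1118 0.1118 0.1118]
[[0.4623, 0.1098, 0.1097], [0.4625, 0.1154, 0.1102], [0.4614, 0.1176, 0.1103], [0.4626, 0.1148, 0.1104], [0.4627, 0.1137, 0.1105], [0.4621, 0.1165, 0.1106], [0.4622, 0.1132, 0.1107], [0.4616, 0.1071, 0.1108], [0.4629, 0.1126, 0.1109], [0.463, 0.1143, 0.1112], [0.4624, 0.117, 0.1113], [0.4618, 0.117, 0.1113]]
```

View pics/w5c.png

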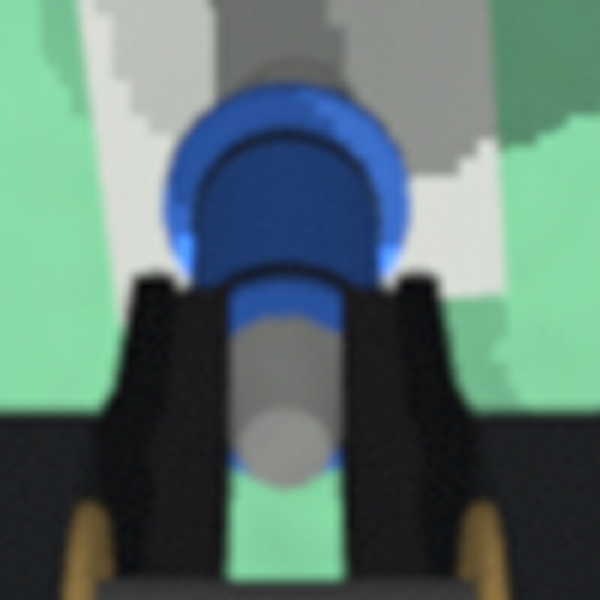

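Request:
arm_command([
  [[0,0,0,0,0,0,-0.2],[0,0,0,0,0,0,-0.2],[0,0,0,0,0,0,-0.2],[0,0,0,0,0,0,-0.2],[0,0,0,0,0,0,-0.2],[0,0,0,0,0,0,-0.2]],
], newtons=10)

```text
time_s: 6.9
tool_pos: [0.4532, 0.1119, 0.0736]
tool_rot: [180.0, 0.0, 0.0]
force: [-0.0, -0.7, -0.3]
grip_width: 0.0482
```

Run:
```python
from blobs import *
for n in ('scene','wrist'):
    c=shot(n,n+'6.png');W=cloud(c);np.savez(n+'6.npz',**c)
    o=get_obs();print(o['time_s'],o['grip_width'],o['tool_pos'])
    for s in (-1,1):
        d=(c['img'].max(-1)<75)&(abs(W[...,0]-.455)<.015)&(s*(W[...,1]-.112)>.015)&(s*(W[...,1]-.112)<.06)&(W[...,2]>.06)&(W[...,2]<.16)&(c['z_map']>0)
        p=W[d];print(n,s,len(p),np.sort(p[:,2])[:25:3].round(4),np.percentile(p[:,:2],[2,50,98],axis=0).round(4).tolist())
c=np.load('scene6.npz')['img'];cv2.imwrite('pics/s6c.png',cv2.resize(c[110:280,340:520,::-1],None,fx=3.5,fy=3.5,interpolation=cv2.INTER_CUBIC))
```

```text
6.95 0.0495892720390377 [0.45319296 0.11187473 0.07366856]
scene -1 137 [0.1149 0.1163 0.1175 0.1186 0.1192 0.1208 0.1221 0.1241 0.1243] [[0.4471, 0.0785], [0.4628, 0.0861], [0.4664, 0.0881]]
scene 1 119 [0.1164 0.1175 0.1187 0.12   0.1206 0.1215 0.1221 0.1232 0.1246] [[0.4468, 0.1379], [0.464, 0.144], [0.4666, 0.149]]
7.0 0.050691777053490275 [0.45323712 0.1119097  0.07369724]
wrist -1 1401 [0.1156 0.1163 0.1164 0.1165 0.1166 0.1168 0.117  0.1171 0.1172] [[0.4458, 0.0763], [0.4627, 0.0842], [0.4646, 0.0876]]
wrist 1 1366 [0.1158 0.1161 0.1171 0.1172 0.1175 0.1176 0.1179 0.118  0.1182] [[0.4485, 0.1371], [0.4629, 0.1409], [0.4647, 0.1486]]
```

View pics/s6c.png

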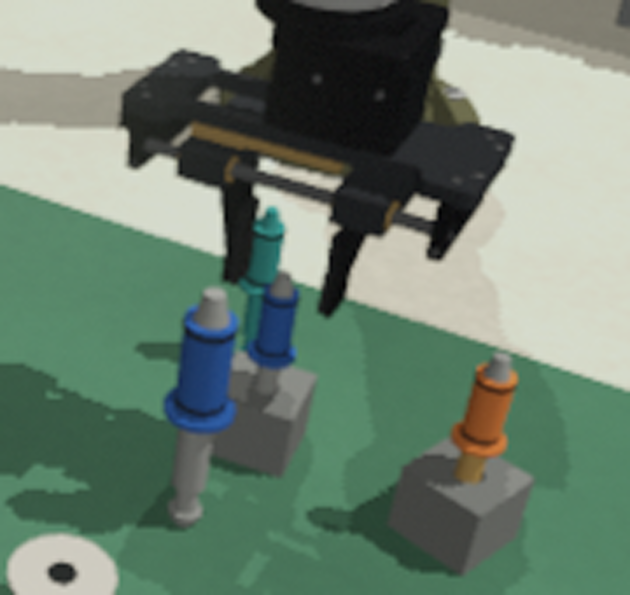

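View pics/wrist6.png

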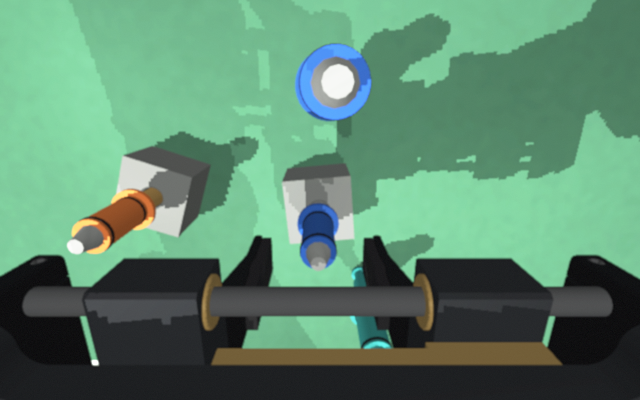

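Request:
arm_command([
  [[0,0,0.01,0,0,0,-0.2],[0,0,0.02,0,0,0,-0.2],[0,0,0.027,0,0,0,-0.2],[0,0,0.033,0,0,0,-0.2],[0,0,0.038,0,0,0,-0.2],[0,0,0.041,0,0,0,-0.2],[0,0,0.041,0,0,0,-0.2]],
])

```text
time_s: 7.7
tool_pos: [0.4529, 0.1119, 0.0323]
tool_rot: [180.0, 0.0, 0.0]
force: [-0.1, 0.6, 0.0]
grip_width: 0.0521
```

Run:
```python
from blobs import *
for n in ('scene',):
    c=shot(n,n+'7.png');W=cloud(c)
    o=get_obs();print(o['time_s'],o['grip_width'],o['tool_pos'],o['force'])
    for s in (-1,1):
        d=(c['img'].max(-1)<75)&(abs(W[...,0]-.455)<.015)&(s*(W[...,1]-.112)>.015)&(s*(W[...,1]-.112)<.06)&(W[...,2]>.06)&(W[...,2]<.16)&(c['z_map']>0)
        p=W[d];print(n,s,len(p),np.sort(p[:,2])[:25:3].round(4),np.percentile(p[:,:2],[2,50,98],axis=0).round(4).tolist())
c=c['img'];cv2.imwrite('pics/s7c.png',cv2.resize(c[110:280,340:520,::-1],None,fx=3.5,fy=3.5,interpolation=cv2.INTER_CUBIC))
```

```text
7.75 0.052349820296992505 [0.45323227 0.11195025 0.03263785] [ 0.89672623  0.67268175 -0.32336562]
scene -1 152 [0.0845 0.0919 0.0946 0.0973 0.0988 0.101  0.1023 0.1051 0.1082] [[0.4438, 0.0731], [0.4614, 0.0811], [0.4673, 0.086]]
scene 1 160 [0.0749 0.076  0.0772 0.0779 0.0794 0.0805 0.0829 0.0831 0.0836] [[0.4459, 0.1397], [0.4642, 0.1464], [0.4667, 0.1704]]
```

View pics/s7c.png

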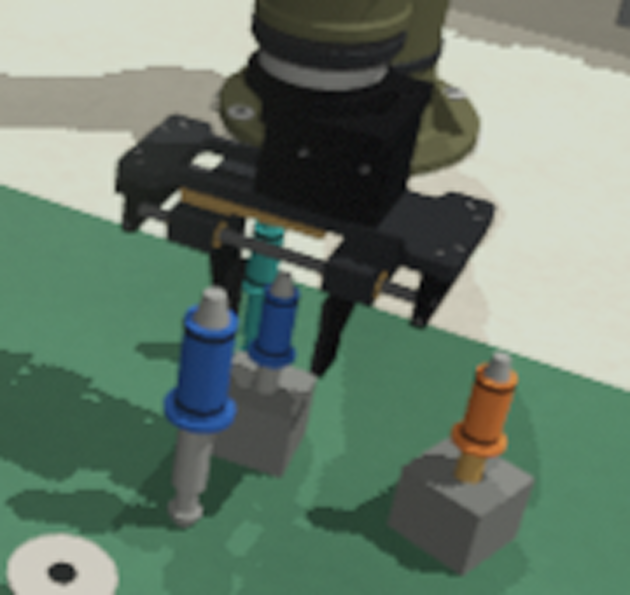

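Request:
arm_command([
  [[0,0,0,0,0,0,1],[0,0,0,0,0,0,1],[0,0,0,0,0,0,1],[0,0,0,0,0,0,1],[0,0,0,0,0,0,1],[0,0,0,0,0,0,1],[0,0,0,0,0,0,1]],
], newtons=10)

```text
time_s: 8.45
tool_pos: [0.4533, 0.1118, 0.0328]
tool_rot: [180.0, -0.0, -0.0]
force: [0.3, -0.3, 0.6]
grip_width: 0.0196
```

Request:
arm_command([
  [[0,0,0,0,0,0,1],[0,0,0,0,0,0,1]],
], newtons=50)

```text
time_s: 8.65
tool_pos: [0.4533, 0.1118, 0.0328]
tool_rot: [180.0, -0.0, -0.0]
force: [-0.1, -0.5, 1.6]
grip_width: 0.0186
```

Request:
arm_command([
  [[0,0,-0.006,0,0,0,1],[0,0,-0.015,0,0,0,1],[0,0,-0.025,0,0,0,1],[0,0,-0.035,0,0,0,1],[0,0,-0.045,0,0,0,1],[0,0,-0.065,0,0,0,1],[0,0,-0.09,0,0,0,1],[0,0,-0.115,0,0,0,1],[0,0,-0.13,0,0,0,1],[0,0,-0.13,0,0,0,1]],
])

```text
time_s: 9.65
tool_pos: [0.455, 0.1126, 0.1656]
tool_rot: [-180.0, -0.3, 0.0]
force: [0.4, -0.2, -0.3]
grip_width: 0.0193
```

Run:
```python
from blobs import *
c=shot('wrist','w8.png');c=shot('scene','s8.png');o=get_obs();print(o['time_s'],o['grip_width'],o['tool_pos'],o['tool_rot'],o['force'],o['wrist_torque'])
```

```text
9.75 0.019028065911894394 [0.45316917 0.11193571 0.1627877 ] [ 1.79985617e+02 -2.33698215e-02  2.74068700e-03] [ 0.34479677  0.97025075 -0.35890341] [-0.03512408  0.07310497 -0.00254906]
```

View pics/s8.png

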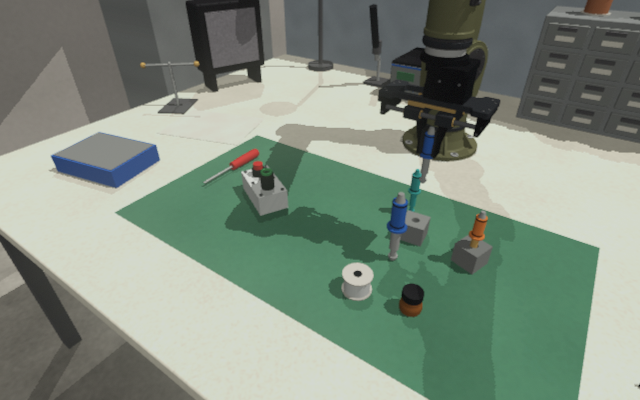

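View pics/w8.png

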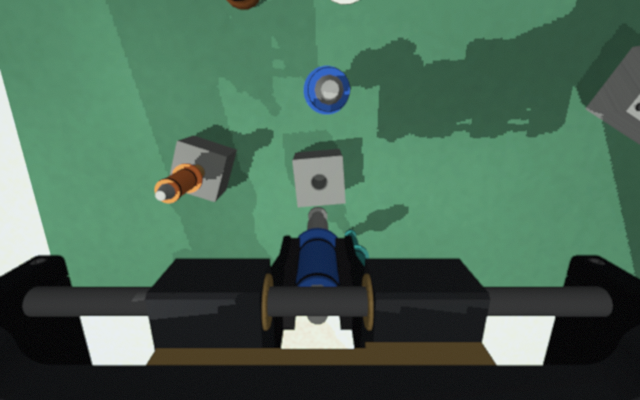

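Request:
arm_command([
  [[0.01,0.04,0,0,0,0,1],[0.02,0.08,0,0,0,0,1],[0.03,0.12,0,0,0,0,1],[0.04,0.16,0,0,0,0,1],[0.051,0.2,0,0,0,0,1],[0.062,0.24,0,0,0,0,1],[0.071,0.28,0,0,0,0,1],[0.08,0.315,0,0,0,0,1],[0.085,0.3335,0,0,0,0,1],[0.085,0.3335,0,0,0,0,1]],
])

```text
time_s: 10.75
tool_pos: [0.5373, -0.2243, 0.161]
tool_rot: [-180.0, 0.1, -0.3]
force: [-1.0, 0.1, -1.3]
grip_width: 0.0186
```

Request:
arm_command([
  [[0,0,0,0,0,0,1],[0,0,0,0,0,0,1],[0,0,0,0,0,0,1]],
])

```text
time_s: 11.05
tool_pos: [0.5384, -0.2196, 0.1629]
tool_rot: [-180.0, -0.0, 0.2]
force: [0.3, -0.3, -0.0]
grip_width: 0.0191
```

Run:
```python
from blobs import *
for n in ('wrist','scene','top'):
    c=shot(n,n+'9.png');np.savez(n+'9.npz',**c);print(n);blob(c,45,80,120,50,.07);blob(c,105,130,120,50,.1)
    i=c['img']; s=dict(wrist=(270,140,100,130),scene=(210,110,110,110),top=(340,150,80,90))[n]
    cv2.imwrite('pics/%s9c.png'%n,cv2.resize(i[s[1]:s[1]+s[3],s[0]:s[0]+s[2],::-1],None,fx=4.6,fy=4.6,interpolation=cv2.INTER_CUBIC))
o=get_obs();print(o['time_s'],o['grip_width'],o['tool_pos'],o['tool_rot'],o['force'],o['wrist_torque'])
```

```text
wrist
[306 179  31  29 428] [320.9 192.8] med [ 0.5396 -0.2222  0.0954] [ 0.527 -0.235  0.071] [ 0.551 -0.209  0.146]
[ 296  228   43   55 1657] [317.1 253.8] med [ 0.547  -0.2188  0.2201] [ 0.538 -0.229  0.199] [ 0.552 -0.209  0.242]
[298 275  39  12 319] [317.  281.3] med [ 0.5461 -0.2188  0.2439] [ 0.543 -0.227  0.241] [ 0.572 -0.211  0.287]
scene
[261 169  11   6  39] [266.1 171.6] med [ 0.5389 -0.2184  0.0945] [ 0.527 -0.234  0.088] [ 0.551 -0.208  0.098]
[392  64  30   6  40] [406.1  66.7] med [-0.2941 -0.2549  0.1212] [-0.3   -0.311  0.118] [ 0.015 -0.082  0.218]
[258 114   5  14  48] [259.8 120.1] med [ 0.5477 -0.2166  0.2255] [ 0.545 -0.221  0.208] [ 0.55  -0.21   0.238]
[390 198  18  28 303] [398.3 213.1] med [0.553  0.1106 0.1246] [0.532 0.093 0.1  ] [0.558 0.119 0.145]
top
[249 185  11  11  54] [254.5 190.4] med [0.537  0.101  0.1423] [0.527 0.09  0.111] [0.553 0.117 0.146]
11.2 0.019163689733653348 [ 0.53834109 -0.2207005   0.16304693] [ 1.79984597e+02 -1.79518834e-02  7.89961402e-02] [ 0.56359577 -0.20992901 -0.16915627] [0.05348351 0.03168649 0.00806385]
```

View pics/wrist9c.png

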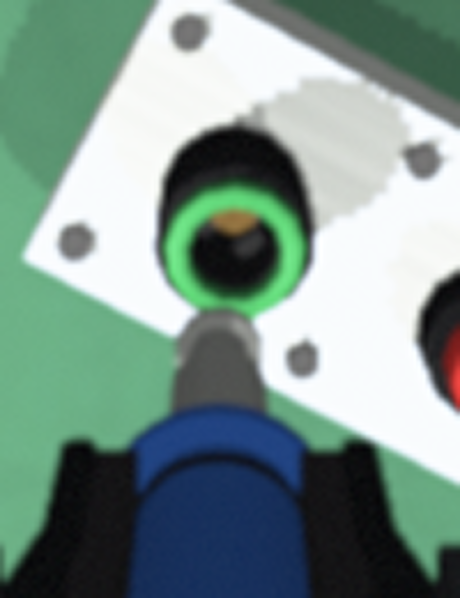

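View pics/scene9c.png

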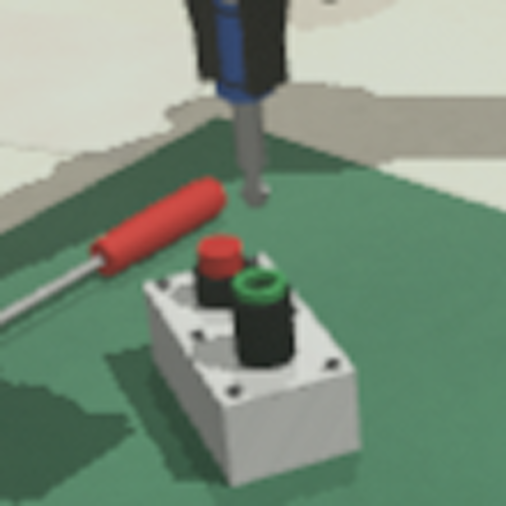

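```bash
cat > fit.py <<'E'
from blobs import *
def fitc(q):
    A=np.c_[2*q,np.ones(len(q))];b=(q**2).sum(1);s=np.linalg.lstsq(A,b,rcond=None)[0];return s[:2],np.sqrt(s[2]+s[0]**2+s[1]**2)
def rays(c,uv,z):
    d=np.c_[(uv[:,0]-c['K'][0][2])/c['K'][0][0],(uv[:,1]-c['K'][1][2])/c['K'][1][1],np.ones(len(uv))]@R(c).T
    o=np.array(c['origin']);return (o+d*((z-o[2])/d[:,2])[:,None])[:,:2]
def ring(c,zt=.095):
    W=cloud(c);hsv=cv2.cvtColor(c['img'],cv2.COLOR_RGB2HSV).astype(int)
    m=(hsv[...,0]>45)&(hsv[...,0]<80)&(hsv[...,1]>120)&(hsv[...,2]>50)&(abs(W[...,2]-.095)<.006)&(abs(W[...,0]-.538)<.03)&(abs(W[...,1]+.22)<.03)
    p=W[m];print('ring n',m.sum(),'cloud med z',np.median(p[:,2]),'midrange',((np.percentile(p,2,axis=0)+np.percentile(p,98,axis=0))/2).round(4))
    v,u=np.nonzero(m);xy=rays(c,np.c_[u,v].astype(float),zt)
    # outer-most per angle
    ce=xy.mean(0)
    for _ in range(3):
        a=np.arctan2(*(xy-ce).T[::-1]);r=np.hypot(*(xy-ce).T)
        ou=[];inn=[]
        for k in np.arange(-np.pi,np.pi,np.pi/12):
            s=(a>=k)&(a<k+np.pi/12)
            if s.sum()>1: ou.append(xy[s][r[s].argmax()]);inn.append(xy[s][r[s].argmin()])
        co,ro=fitc(np.array(ou));ci,ri=fitc(np.array(inn));ce=(co+ci)/2
    print('outer',co.round(4),ro.round(4),'inner',ci.round(4),ri.round(4))
def noz(c,x,y):
    # fit vertical-cylinder circles on the nozzle front surface at heights
    W=cloud(c);hsv=cv2.cvtColor(c['img'],cv2.COLOR_RGB2HSV).astype(int)
    near=(abs(W[...,0]-x)<.02)&(abs(W[...,1]-y)<.02)&(c['z_map']>0)
    z0=get_obs()['tool_pos'][2]
    from scipy.optimize import least_squares
    tip=z0-.0245
    for lo,hi,r in ((24,57,.007),(66,102,.010)):
        m=near&(W[...,2]>tip+lo/1000)&(W[...,2]<tip+hi/1000)
        if lo>60:m&=(hsv[...,0]>100)&(hsv[...,0]<130)&(hsv[...,1]>120)
        else: m&=hsv[...,1]<90
        p=W[m]
        if len(p)<15: print('few',len(p));continue
        s=least_squares(lambda q:np.hypot(p[:,0]-q[0],p[:,1]-q[1])-r,[p[:,0].mean()-.005,p[:,1].mean()],loss='soft_l1',f_scale=.001)
        print('axis at',lo,hi,len(p),s.x.round(4),'cols',np.percentile(p[:,1],[3,97]).round(4),'rms',np.sqrt(np.mean(s.fun**2)).round(4),'zrange',p[:,2].min().round(4),p[:,2].max().round(4))
E
python3 - <<'E'
from fit import *
for n in ('wrist','scene'):
    c=read_camera(n);np.savez(n+'10.npz',**c);print(n,get_obs()['tool_pos'],c['origin'],c['attitude']);ring(c);noz(c,.5385,-.221)
E
```

```text
wrist [ 0.53832101 -0.22095405  0.16301921] [ 0.62284829 -0.2199665   0.3659969 ] [ 1.62127706e+02  1.90879201e-02 -8.99468728e+01]
ring n 410 cloud med z 0.0954959732219732 midrange [ 0.5392 -0.2219  0.0936]
outer [ 0.5389 -0.2218] 0.013 inner [ 0.5388 -0.222 ] 0.0086
axis at 24 57 224 [ 0.5378 -0.2202] cols [-0.2264 -0.2141] rms 0.0002 zrange 0.1626 0.1825
axis at 66 102 1370 [ 0.5378 -0.2201] cols [-0.2293 -0.2107] rms 0.0005 zrange 0.2045 0.2405
scene [ 0.53831596 -0.22117947  0.16299729] [1.09409716 0.31097415 0.55366826] [-124.4366141     0.46202544  124.78572041]
ring n 40 cloud med z 0.09479420015776568 midrange [ 0.539  -0.2214  0.094 ]
outer [ 0.5398 -0.2196] 0.0122 inner [ 0.5386 -0.2209] 0.0097
axis at 24 57 84 [ 0.5387 -0.221 ] cols [-0.2247 -0.2131] rms 0.0011 zrange 0.1631 0.1948
axis at 66 102 47 [ 0.5382 -0.2198] cols [-0.2211 -0.2136] rms 0.0012 zrange 0.2077 0.2385
```

Request:
arm_command([
  [[0.001,0.001,0.01,0,0,0,1],[0.001,0.001,0.02,0,0,0,1],[0.001,0.001,0.027,0,0,0,1],[0.001,0.001,0.033,0,0,0,1],[0.001,0.001,0.037,0,0,0,1],[0.001,0.001,0.037,0,0,0,1],[0.001,0.001,0.037,0,0,0,1],[0.001,0.001,0.037,0,0,0,1]],
])

```text
time_s: 12.1
tool_pos: [0.5396, -0.2227, 0.1262]
tool_rot: [180.0, -0.0, -0.0]
force: [-0.0, -0.3, -0.4]
grip_width: 0.0189
```

Run:
```python
from fit import *
for n in ('wrist','scene'):
    c=shot(n,n+'11.png');print(n,get_obs()['tool_pos'],get_obs()['tool_rot']);ring(c);noz(c,.5385,-.221)
    i=c['img']; s=dict(wrist=(270,140,100,130),scene=(210,110,110,110))[n]
    cv2.imwrite('pics/%s11c.png'%n,cv2.resize(i[s[1]:s[1]+s[3],s[0]:s[0]+s[2],::-1],None,fx=4.6,fy=4.6,interpolation=cv2.INTER_CUBIC))
```

```text
wrist [ 0.5395953  -0.22269982  0.12624807] [ 1.79973586e+02 -4.78399672e-02  5.53185534e-04]
ring n 389 cloud med z 0.09555734670749019 midrange [ 0.5409 -0.222   0.094 ]
outer [ 0.539  -0.2219] 0.0131 inner [ 0.5378 -0.2219] 0.0093
axis at 24 57 219 [ 0.539  -0.2222] cols [-0.2283 -0.2161] rms 0.0002 zrange 0.1258 0.1457
axis at 66 102 1350 [ 0.539  -0.2221] cols [-0.2312 -0.2127] rms 0.0005 zrange 0.1678 0.2037
scene [ 0.53952539 -0.22269808  0.12617712] [ 1.79976846e+02 -3.98360688e-02 -3.23366595e-03]
ring n 29 cloud med z 0.09473203113087064 midrange [ 0.5404 -0.2199  0.0939]
outer [ 0.5409 -0.2187] 0.0122 inner [ 0.5413 -0.2235] 0.012
axis at 24 57 81 [ 0.54   -0.2229] cols [-0.226  -0.2152] rms 0.0012 zrange 0.126 0.1586
axis at 66 102 53 [ 0.5395 -0.2216] cols [-0.2237 -0.2138] rms 0.0014 zrange 0.1716 0.2018
```

View pics/wrist11c.png

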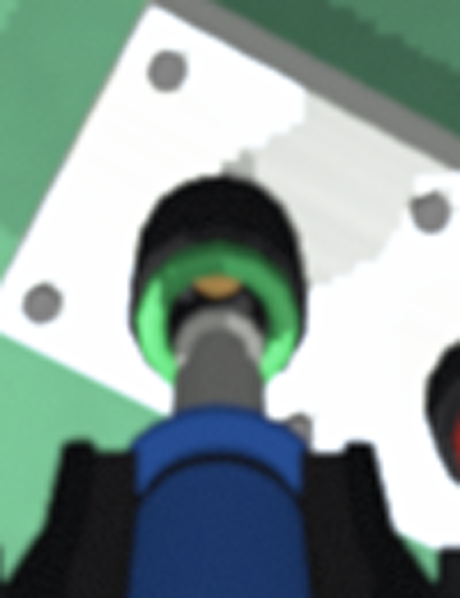

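View pics/scene11c.png

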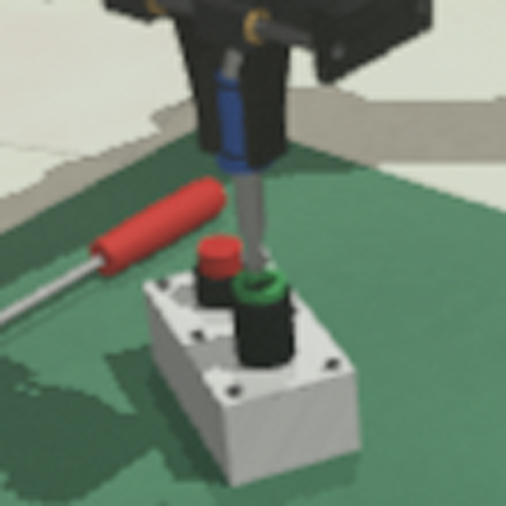

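Request:
arm_command([
  [[0,0,0.002,0,0,0,1],[0,0,0.004,0,0,0,1],[0,0,0.006,0,0,0,1],[0,0,0.008,0,0,0,1],[0,0,0.01,0,0,0,1],[0,0,0.012,0,0,0,1],[0,0,0.012,0,0,0,1]],
])

```text
time_s: 12.9
tool_pos: [0.539, -0.2225, 0.1133]
tool_rot: [-180.0, 0.0, -0.0]
force: [0.8, -0.5, 0.0]
grip_width: 0.0189
```

Request:
arm_command([
  [[0,0,0.002,0,0,0,1],[0,0,0.004,0,0,0,1],[0,0,0.005,0,0,0,1],[0,0,0.005,0,0,0,1]],
])

```text
time_s: 13.3
tool_pos: [0.5391, -0.2226, 0.1085]
tool_rot: [-180.0, 0.0, -0.0]
force: [0.3, 0.3, -0.7]
grip_width: 0.019
```

```bash
python3 -c "
from cell import *
o=get_obs()
for k in ('time_s','tool_pos','tool_rot','force','wrist_torque'): print(k,o[k])"
```

```text
time_s 13.3
tool_pos [ 0.53908937 -0.22258692  0.10852911]
tool_rot [-1.79997229e+02  1.85359438e-02 -4.22559347e-03]
force [ 0.33417147  0.33765976 -0.72976568]
wrist_torque [0.05859119 0.04164756 0.01474159]
```

Request:
arm_command([
  [[0,0,0.002,0,0,0,1],[0,0,0.004,0,0,0,1],[0,0,0.006,0,0,0,1],[0,0,0.006,0,0,0,1]],
])

```text
time_s: 13.7
tool_pos: [0.5389, -0.2225, 0.1023]
tool_rot: [-180.0, 0.0, -0.0]
force: [0.1, 0.7, -1.3]
grip_width: 0.0188
```

Request:
arm_command([
  [[0,0,0.0015,0,0,0,1],[0,0,0.003,0,0,0,1],[0,0,0.003,0,0,0,1]],
])

```text
time_s: 14.0
tool_pos: [0.5391, -0.2225, 0.0995]
tool_rot: [-180.0, 0.0, -0.0]
force: [-1.1, 0.5, -0.7]
grip_width: 0.0192
```

Request:
arm_command([
  [[0,0,0.001,0,0,0,1],[0,0,0.002,0,0,0,1],[0,0,0.002,0,0,0,1]],
])

```text
time_s: 14.3
tool_pos: [0.5391, -0.2226, 0.0976]
tool_rot: [-180.0, 0.0, -0.0]
force: [-0.8, 1.1, -0.4]
grip_width: 0.019
```

Request:
arm_command([
  [[0,0,0.001,0,0,0,1],[0,0,0.002,0,0,0,1],[0,0,0.002,0,0,0,1]],
])

```text
time_s: 14.6
tool_pos: [0.5391, -0.2226, 0.0955]
tool_rot: [-180.0, 0.0, -0.0]
force: [0.6, 1.0, -0.6]
grip_width: 0.0191
```

Request:
arm_command([
  [[0,0,0.001,0,0,0,1],[0,0,0.0015,0,0,0,1],[0,0,0.0015,0,0,0,1]],
])

```text
time_s: 14.9
tool_pos: [0.539, -0.2225, 0.0941]
tool_rot: [-180.0, 0.0, -0.0]
force: [-0.6, 0.4, -0.7]
grip_width: 0.0191
```

Request:
arm_command([
  [[0,0,0.001,0,0,0,1],[0,0,0.0015,0,0,0,1],[0,0,0.0015,0,0,0,1]],
])

```text
time_s: 15.2
tool_pos: [0.5392, -0.2227, 0.0929]
tool_rot: [180.0, 0.0, -0.0]
force: [-1.1, 0.6, 2.2]
grip_width: 0.0193
```

Request:
arm_command([
  [[0,0,0.001,0,0,0,1],[0,0,0.0015,0,0,0,1],[0,0,0.0015,0,0,0,1]],
])

```text
time_s: 15.5
tool_pos: [0.5396, -0.2229, 0.0918]
tool_rot: [180.0, -0.0, -0.0]
force: [-0.8, -0.3, 4.9]
grip_width: 0.019
```

Request:
arm_command([
  [[0,0,0.001,0,0,0,1],[0,0,0.0015,0,0,0,1],[0,0,0.0015,0,0,0,1]],
])

```text
time_s: 15.8
tool_pos: [0.5397, -0.2227, 0.0904]
tool_rot: [180.0, -0.1, -0.0]
force: [-1.9, 0.0, 5.9]
grip_width: 0.0191
```

Request:
arm_command([
  [[0,0,0.001,0,0,0,1],[0,0,0.0015,0,0,0,1],[0,0,0.0015,0,0,0,1]],
])

```text
time_s: 16.1
tool_pos: [0.5392, -0.2225, 0.0878]
tool_rot: [-180.0, 0.0, 0.0]
force: [-0.5, 0.1, -0.0]
grip_width: 0.019
```

Request:
arm_command([
  [[0,0,0.001,0,0,0,1],[0,0,0.001,0,0,0,1]],
])

```text
time_s: 16.3
tool_pos: [0.5392, -0.2226, 0.087]
tool_rot: [-180.0, 0.0, 0.0]
force: [0.5, -0.3, 1.1]
grip_width: 0.0188
```

Request:
arm_command([
  [[0,0,0.001,0,0,0,1],[0,0,0.001,0,0,0,1]],
])

```text
time_s: 16.5
tool_pos: [0.5393, -0.2226, 0.0862]
tool_rot: [180.0, -0.0, -0.0]
force: [-0.7, 0.1, 2.4]
grip_width: 0.0192
```

Request:
arm_command([
  [[0,0,0.001,0,0,0,1],[0,0,0.001,0,0,0,1]],
])

```text
time_s: 16.7
tool_pos: [0.5393, -0.2226, 0.0852]
tool_rot: [180.0, -0.0, -0.0]
force: [-1.3, 0.6, 3.1]
grip_width: 0.0187
```

Request:
arm_command([
  [[0,0,0.001,0,0,0,1],[0,0,0.001,0,0,0,1]],
])

```text
time_s: 16.9
tool_pos: [0.5393, -0.2226, 0.0842]
tool_rot: [180.0, -0.0, 0.0]
force: [-0.7, -0.7, 2.6]
grip_width: 0.019
```

Request:
arm_command([
  [[0,0,0.001,0,0,0,1],[0,0,0.001,0,0,0,1]],
])

```text
time_s: 17.1
tool_pos: [0.5393, -0.2224, 0.0831]
tool_rot: [-180.0, 0.0, 0.0]
force: [-0.3, 1.3, 3.6]
grip_width: 0.0189
```

Request:
arm_command([
  [[0,0,0.001,0,0,0,1],[0,0,0.001,0,0,0,1]],
])

```text
time_s: 17.3
tool_pos: [0.5393, -0.2224, 0.0822]
tool_rot: [-180.0, 0.0, 0.0]
force: [0.2, 1.0, 3.5]
grip_width: 0.0191
```

Request:
arm_command([
  [[0,0,0.001,0,0,0,1],[0,0,0.001,0,0,0,1]],
])

```text
time_s: 17.5
tool_pos: [0.5393, -0.2225, 0.0812]
tool_rot: [-180.0, -0.0, 0.0]
force: [-1.1, 0.7, 4.0]
grip_width: 0.0187
```

Request:
arm_command([
  [[0,0,0.0005,0,0,0,1],[0,0,0.0005,0,0,0,1]],
])

```text
time_s: 17.7
tool_pos: [0.5393, -0.2225, 0.0809]
tool_rot: [-180.0, -0.0, 0.0]
force: [0.3, 1.7, 3.7]
grip_width: 0.0186
```

Request:
arm_command([
  [[0,0,0.0005,0,0,0,1],[0,0,0.0005,0,0,0,1]],
])

```text
time_s: 17.9
tool_pos: [0.5395, -0.2226, 0.0808]
tool_rot: [180.0, -0.0, 0.0]
force: [-1.6, 1.7, 7.0]
grip_width: 0.0189
```

Request:
arm_command([
  [[0,0,0.0005,0,0,0,1],[0,0,0.0005,0,0,0,1]],
])

```text
time_s: 18.1
tool_pos: [0.5396, -0.2225, 0.0807]
tool_rot: [180.0, -0.0, 0.0]
force: [-1.9, 1.6, 8.1]
grip_width: 0.0189
```

Request:
arm_command([
  [[0,0,0.0007,0,0,0,1],[0,0,0.0007,0,0,0,1],[0,0,0.0007,0,0,0,1]],
])

```text
time_s: 18.4
tool_pos: [0.5397, -0.2226, 0.0806]
tool_rot: [180.0, -0.1, 0.0]
force: [-2.6, 2.2, 10.4]
grip_width: 0.0193
```

Request:
arm_command([
  [[0,0,0.0007,0,0,0,1],[0,0,0.0007,0,0,0,1],[0,0,0.0007,0,0,0,1]],
])

```text
time_s: 18.7
tool_pos: [0.5398, -0.2227, 0.0806]
tool_rot: [180.0, -0.1, 0.0]
force: [-4.8, 2.7, 13.9]
grip_width: 0.0184
```

Request:
arm_command([
  [[0,0,-0.0015,0,0,0,1],[0,0,-0.003,0,0,0,1],[0,0,-0.004,0,0,0,1],[0,0,-0.005,0,0,0,1],[0,0,-0.005,0,0,0,1]],
])

```text
time_s: 19.2
tool_pos: [0.5392, -0.2226, 0.0832]
tool_rot: [-180.0, 0.0, -0.0]
force: [-0.6, 1.0, 3.2]
grip_width: 0.0186
```

```bash
cat > st.py <<'E'
from fit import *
n=__import__('sys').argv[1]
F=[];P=[]
for k in range(3):
    c=read_camera('wrist');o=get_obs();F.append(o['force']);P.append(o['tool_pos'])
W=cloud(c);hsv=cv2.cvtColor(c['img'],cv2.COLOR_RGB2HSV).astype(int)
m=(hsv[...,0]>45)&(hsv[...,0]<80)&(hsv[...,1]>120)&(hsv[...,2]>50)&(abs(W[...,2]-.097)<.009)&(abs(W[...,0]-.538)<.03)&(abs(W[...,1]+.22)<.03)
print(o['time_s'],'F',np.mean(F,0).round(2),'P',np.mean(P,0).round(5),'ring z',m.sum(),np.percentile(W[m][:,2],[50,75,90]).round(4))
cv2.imwrite('pics/t%s.png'%n,cv2.resize(c['img'][140:270,260:380,::-1],None,fx=4.6,fy=4.6,interpolation=cv2.INTER_CUBIC))
E
python3 st.py a
```

```text
19.35 F [-0.75  0.55  3.19] P [ 0.53918 -0.22258  0.08321] ring z 450 [0.0954 0.0959 0.0963]
```

View pics/ta.png

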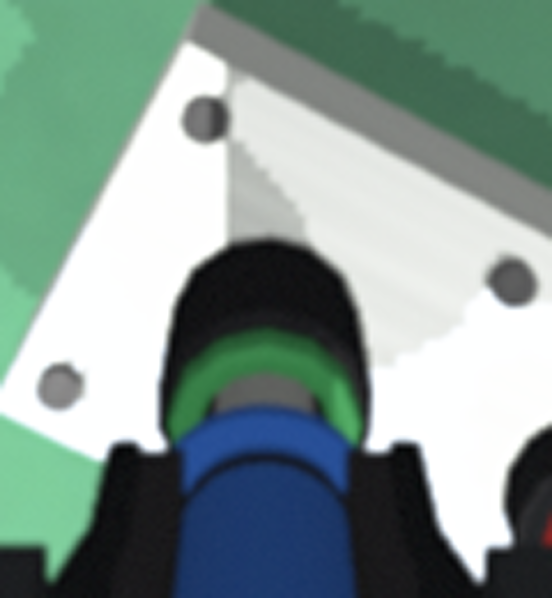

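Request:
arm_command([
  [[0,0,-0.0008,0,0,0,1],[0,0,-0.0008,0,0,0,1]],
])

```text
time_s: 19.55
tool_pos: [0.539, -0.2225, 0.0836]
tool_rot: [-180.0, 0.0, -0.0]
force: [0.3, 1.5, -0.2]
grip_width: 0.0189
```

Request:
arm_command([
  [[0,0,-0.0008,0,0,0,1],[0,0,-0.0008,0,0,0,1]],
])

```text
time_s: 19.75
tool_pos: [0.5387, -0.2225, 0.0838]
tool_rot: [-180.0, 0.1, -0.0]
force: [1.4, 0.9, -5.6]
grip_width: 0.0192
```

Request:
arm_command([
  [[0,0,-0.0008,0,0,0,1],[0,0,-0.0008,0,0,0,1]],
])

```text
time_s: 19.95
tool_pos: [0.5387, -0.2225, 0.0848]
tool_rot: [-180.0, 0.1, -0.0]
force: [1.6, 1.4, -8.9]
grip_width: 0.0189
```

```bash
python3 st.py b
```

```text
20.1 F [ 0.36  0.34 -8.25] P [ 0.53867 -0.22247  0.0849 ] ring z 458 [0.0965 0.0971 0.0975]
```

Request:
arm_command([
  [[0,0,-0.0006,0,0,0,1],[0,0,-0.0012,0,0,0,1],[0,0,-0.0012,0,0,0,1]],
])

```text
time_s: 20.4
tool_pos: [0.5387, -0.2224, 0.0862]
tool_rot: [-180.0, 0.1, -0.0]
force: [1.9, 0.4, -11.6]
grip_width: 0.019
```

```bash
python3 st.py c
```

```text
20.55 F [  1.17   0.02 -12.25] P [ 0.5387  -0.22245  0.08633] ring z 455 [0.0978 0.0984 0.0988]
```

Request:
arm_command([
  [[0,0,0.001,0,0,0,1],[0,0,0.002,0,0,0,1],[0,0,0.0028,0,0,0,1],[0,0,0.0028,0,0,0,1]],
])

```text
time_s: 20.95
tool_pos: [0.5391, -0.2225, 0.0845]
tool_rot: [180.0, 0.0, -0.0]
force: [-1.3, 1.2, -6.4]
grip_width: 0.019
```

```bash
python3 st.py d
```

```text
21.1 F [-1.49  1.57 -7.29] P [ 0.5391  -0.2225   0.08449] ring z 451 [0.0962 0.0968 0.0972]
```

Request:
arm_command([
  [[0,0,0.0006,0,0,0,1],[0,0,0.0012,0,0,0,1],[0,0,0.0012,0,0,0,1]],
])

```text
time_s: 21.4
tool_pos: [0.5394, -0.2226, 0.0837]
tool_rot: [180.0, -0.0, -0.0]
force: [-3.2, 2.3, -2.5]
grip_width: 0.0189
```

```bash
python3 st.py e
```

```text
21.55 F [-2.78  1.79 -1.07] P [ 0.53951 -0.22269  0.08364] ring z 443 [0.0954 0.096  0.0965]
```

Request:
arm_command([
  [[-0.0004,0.0003,0,0,0,0,1],[-0.0004,0.0003,0,0,0,0,0.4],[-0.0004,0.0003,0,0,0,0,-0.2],[-0.0004,0.0003,0,0,0,0,-0.2],[-0.0004,0.0003,0,0,0,0,-0.2],[-0.0004,0.0003,0,0,0,0,-0.2],[-0.0004,0.0003,0,0,0,0,-0.2],[-0.0004,0.0003,0,0,0,0,-0.2]],
], newtons=10)

```text
time_s: 22.35
tool_pos: [0.5389, -0.223, 0.083]
tool_rot: [180.0, -0.0, -0.0]
force: [-0.3, -0.1, 0.3]
grip_width: 0.0517
```

```bash
python3 st.py f; python3 -c "
from h import *
shot('wrist','w20.png');print(get_obs()['grip_width'])"
```

```text
22.5 F [-0.24 -0.1  -0.1 ] P [ 0.53885 -0.2229   0.08292] ring z 463 [0.0954 0.0959 0.0964]
0.05227649519438221
```

View pics/w20.png

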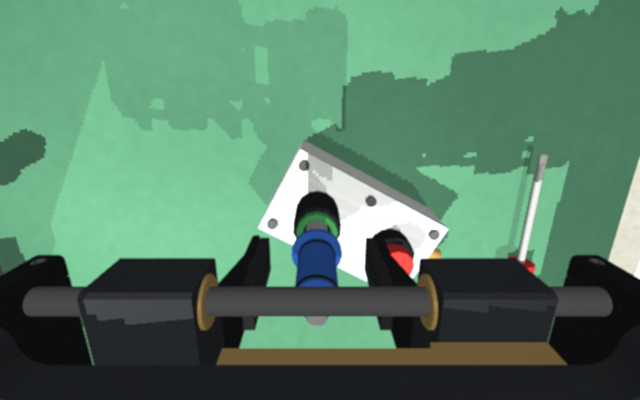

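The picture shows the fingers clear of the nozzle on both sides (fingers near columns 255 and 385), with the nozzle at column 317 and the collar down. I'm retreating straight up.

Request:
arm_command([
  [[0,0,-0.01,0,0,0,-0.2],[0,0,-0.025,0,0,0,-0.2],[0,0,-0.045,0,0,0,-0.2],[0,0,-0.07,0,0,0,-0.2],[0,0,-0.1,0,0,0,-0.2],[0,0,-0.13,0,0,0,-0.2],[0,0,-0.15,0,0,0,-0.2],[0,0,-0.15,0,0,0,-0.2],[0,0,-0.15,0,0,0,-0.2]],
])

```text
time_s: 23.45
tool_pos: [0.5391, -0.223, 0.2339]
tool_rot: [180.0, -0.1, 0.0]
force: [0.3, 0.5, -0.8]
grip_width: 0.052
```

Run:
```python
from fit import *
c=shot('scene','s21.png');W=cloud(c)
print(get_obs()['tool_pos'],get_obs()['force']);blob(c,45,80,120,50,.07);blob(c,105,130,120,50,.08)
t=shot('top','t21.png');blob(t,105,130,120,50,.08)
w=shot('wrist','w21.png');ring(w);blob(w,105,130,120,50,.08)
```

```text
[ 0.53846237 -0.22278581  0.23269354] [-1.39396633 -0.01582416 -0.0119362 ]
[392  64  30   6  40] [406.1  66.7] med [-0.2943 -0.2538  0.1214] [-0.302 -0.309  0.117] [ 0.018 -0.081  0.219]
[260 144  11  20 137] [264.6 154.7] med [ 0.5447 -0.2149  0.1403] [ 0.527 -0.227  0.12 ] [ 0.552 -0.209  0.165]
[387 198  21  36 449] [397.8 218.2] med [0.5532 0.1109 0.1112] [0.526 0.089 0.083] [0.562 0.124 0.146]
[249 185  15  13  93] [256.7 191.2] med [0.5356 0.0981 0.1396] [0.524 0.088 0.083] [0.558 0.117 0.147]
ring n 106 cloud med z 0.0953533634757151 midrange [ 0.5464 -0.2222  0.0941]
outer [ 0.5381 -0.2217] 0.0133 inner [ 0.5328 -0.2223] 0.0142
[  0 153  37  35 951] [ 15.6 170.5] med [0.5435 0.0937 0.0965] [0.522 0.085 0.083] [0.56  0.12  0.121]
[304 168  26  38 586] [316.9 182.8] med [ 0.5451 -0.2218  0.149 ] [ 0.528 -0.234  0.12 ] [ 0.552 -0.209  0.167]
```

View pics/s21.png

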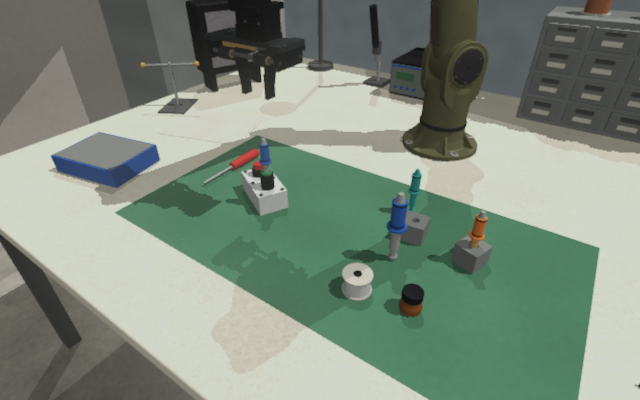

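View pics/w21.png

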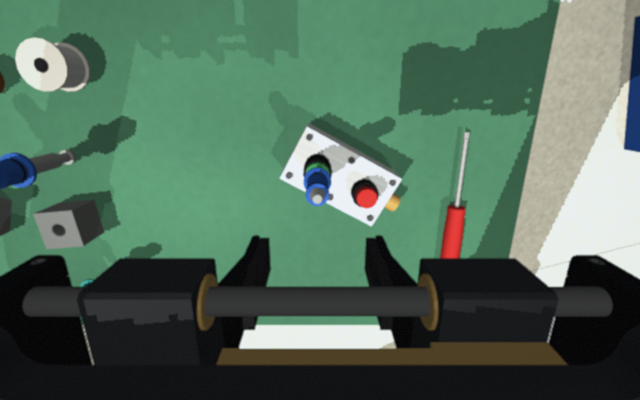

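```bash
python3 -c "
from cell import *
print(sign_off())"
```

```text
the job is handed in; nothing more can be done
None
```

The blue nozzle is locked upright in the green-collared port, and I handed the job in about 24 s into the 61 s limit.

- **Insertion:** I felt the pawls at about 6 N, then the valve spring at 3–4 N, then the hard stop, where I pushed to about 14 N.
- **Tug check:** A pull of about 12 N raised the collar about 2.4 mm by camera, and the arm's own travel gave 2.5 mm. The nozzle held, and the collar dropped back to rest when I eased off. I then let go and moved straight up.
- **Last pictures:** The nozzle stands upright in the port, the collar is at rest, and the gripper touches nothing. The orange nozzle, the look-alikes and the other things look unmoved.

**What disagreed:** The real fingertips sit about 42 mm above the tool point the robot reports. Because of that, my first close landed on the nozzle's outlet cone (9.6 mm opening instead of about 20 mm). I opened without lifting the nozzle, went 41 mm lower and gripped it properly. The locking depth comes from feel and the tug only, since the pawls are hidden from the cameras.

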